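Flat battery into the child-resistant pot

TASK

The nine-volt battery with tape over its terminals is flat. Open the battery pot (its red cap is child-resistant: press it down hard, turn it anticlockwise while it is down, then lift it off), lay the cap right way up on the clear bench, and put the flat battery into the pot. More are coming, so leave the pot standing open, and do not disturb the fresh battery, the multimeter or the roll of tape.

Things in the scene. Friction and masses are not known exactly. Their poses are not given: they have to be found in the camera images.
- pot: Squat white plastic tub with a green band, for spent batteries, part full of cells; it stands loose on a rubber foot (0.55 to 0.92 kg); the bench up to 200 mm to its left (+y) is clear. 89 mm across, shoulder at 72 mm, neck 48 mm across, open mouth 43 mm across with its rim 92 mm above the bench. Origin: centre of its underside; z up.
- cap: Round red ribbed cap on the pot, 66 mm across, 25 mm high, white arrows on top. Origin: centre of its underside, 78 mm above the pot's when shut (x then parallel to the pot's x). Three hooks inside hold three lugs of the neck and are locked by teeth; kept pressed down it turns anticlockwise seen from above and lifts off freely between 0.75 and 1.4 rad (there a stop).
- cap_top (a point): Centre of the cap's top, 25 mm above the cap's origin, 103 mm above the bench when shut. A spring inside pushes the cap up: pressing it down takes 12 N for the 2.6 mm that free the teeth and 18 N for the full 5 mm. The pot, so pressed on the bench, does not turn with it.
- flat_battery: The flat nine-volt block battery, standing on end, loose: 17.5 mm (its x) by 26.5 mm (its y), 48.5 mm high, 46 g, blue with a silver top; a strip of buff tape lies over its top end. Origin: centre of its underside; z up.
- flat_battery_mid (a point): Middle of the flat battery, 24 mm above its origin.
- fresh_battery: The same battery, fresh: bare round terminals on top, no tape. Stands elsewhere; leave it alone. Origin: centre of its underside.
- multimeter: Yellow and black multimeter lying face up at the back, 180 x 86 x 48 mm. Origin: centre of its underside. Leave it alone.
- masking_tape: Roll of buff masking tape lying flat at the back, 104 mm across, 25 mm high. Origin: centre of its underside. Leave it alone.
Things that resemble listed ones, but are neither listed nor needed, are in the scene too. Leave any orange or turquoise look-alike of the flat_battery alone.

How it is judged:
On the way, in this order (a step that is already met when the one before it is completed fails the run):
1. the cap, still on the pot, is turned out of its lock (angle between the x axis of cap and the x axis of pot, either way round above 0.5 rad and z of cap in the frame of pot below 0.082 m and horizontal distance between cap and pot below 0.006 m).
2. the cap lies flat on the bench, let go (height (world z) of cap below 0.006 m and angle between cap's own z axis and vertical below 0.1 rad and contact force between cap and the fingers below 0.1 N and linear speed of cap below 0.03 m/s), for 0.2 s.
At the end, for the whole second after the job is handed in: The cap lies flat on the bench, right way up; the pot stands upright on the bench; the taped battery lies wholly inside the pot, below its neck; all are at rest and let go (height (world z) of each of cap, pot below 0.006 m and angle between each of cap, pot's own z axis and vertical below 0.1 rad and z of flat_battery_mid in the frame of pot between 0.005 and 0.06 m and horizontal distance between flat_battery_mid and pot below 0.042 m and linear speed of each of flat_battery, cap, pot below 0.03 m/s); the robot touches nothing.
It fails at once if the fresh battery is shifted by more than 30 mm or knocked over (distance of fresh_battery from where it was at the start of the episode above 0.03 m or angle between fresh_battery's own z axis and vertical above 0.5 rad).
It fails at once if the multimeter or the roll of tape is shifted by more than 50 mm (distance of any of multimeter, masking_tape from where it was at the start of the episode above 0.05 m).
It fails at once if the pot is knocked over (angle between pot's own z axis and vertical above 0.5 rad).
It also fails if it takes over 53 s, if anything falls off the work surface, if the arm or the gripper's body presses on something with over 40 N, if the wrist force passes 120 N, or if a joint passes its speed limit or range.

ROBOT

A 7-joint arm with a two-finger parallel gripper is mounted at the origin on a cart in front of the work surface, level with it; the furniture and walls round the work are solid. World frame = base frame: x ahead of the robot, y to its left, z up, the work surface at z = 0. Lengths are in m, angles in rad, forces in N, time in s.
With the tool pointing down it reaches from about 0.35 to 0.9 m from the base axis. Payload 8.1 kg.
Tool frame: the origin (TCP) lies midway between the tips of the shut fingers; the grasp point (between the pads) lies arm.tcp_to_grasp behind it (arm.tcp_to_grasp is the distance from the TCP to the grasp point, in m); z points along the fingers, y is the line along which they close (so a half turn about z gives the same grasp; the last joint's range is limited). The gripper opens to 92 mm and grips with 3 to 60 N. Pads are 19 mm wide; open, the fingers measure 130 mm over their backs; the gripper's body (75 mm by 190 mm) begins 47 mm behind the grasp point.
Start: joints at [-1.449, 0.434, 0.025, 1.573, -0.012, 1.134, -0.075], TCP at [0.139, 0.609, 0.227] pointing down, gripper open.
Joint ranges: [-2.62, 2.62], [-0.44, 2.09], [-1.27, 1.32], [0.08, 2.57], [-1.32, 4.46], [0.12, 2], [-2.74, 2.74]. Speed limits (rad/s): [2.22, 2.22, 3.01, 3.01, 3.14, 3.14, 3.14].

INTERFACE

Orientations are given as a rotation vector (axis times angle).
In Python, from cell import observe, get_image, arm gives the robot as it stands. The module is installed in compiled form; this text tells all that it offers.
- The arm moves only by the tool drive_tool, never from a script. Its argument "steps" is a list of rows, each a list of 5 numbers: the closure, from 0 (fully open) to 1 (shut), then the shift along the world's x, y, z in mm, then the turn about the world's z in rad. In form: [[hand, x, y, z, roll], ...]. A call has 1 to 20 rows; each row shifts and turns the commanded pose from where the row before left it; what a row does not reach is not made up. A row lasts 1/12 s, in which the tool goes at most 41.7 mm and 7.16 degrees, less where a joint would pass 70% of its speed; a pose out of reach is approached as far as the arm can. A call with a gripper value outside its range is refused whole. The fingers move at their own pace and stop on an object; "grip_force" is the grip in N (left out, the last holds). Time passes only in rows, so rows that do not move let the fingers close. It gives the time, the measured TCP pose, the force, the opening and the grip force at its end, in the units of the state.
- observe(): the state, without advancing time (a new reading comes with each control period).
- get_image(name): name is "scene" or "side" or "wrist"; returns a dict with "image" (400x640x3 uint8, red, green, blue), "vfov" (degrees; the focal length in pixels is half the picture's height over the tangent of half this angle, whatever the lens; pixels are square), "cx", "cy" (the principal point, pixels), "xyz" and "attitude" of the camera in the world. Camera axes: x right, y down, z forward; pixel columns grow to the right and rows downward; lengths in m; the calibration is good to about 2 mm. A picture is of the moment at which its call begins. There is no depth.
- arm.sign_off(): hands the job in; it is judged then, once.
The state is a dict: "clock": time; "joints": joint angles; "dq": joint speeds; "joint_efforts": joint torques, N m; "position": TCP position; "ee_rot": TCP orientation; "force": force on the tool from outside, world axes, zero at the start; "ft_torque": the same for the moment, N m; "width": opening from 0.0 (shut) to 1.0 (fully open); "gripper_force": force on a finger pad.
Only numpy, scipy, OpenCV 4.12 (cv2) and the standard library are available. Lean on these libraries where they do the work, as an engineer would, in place of code of your own. Each camera call takes 0.05 s, during which the arm holds its last target. There are 200 camera calls.

## Working session

There is one attempt and no reset: what is moved stays moved. The work goes in short steps, Python scripts to look and compute and a tool call to move; the robot and the scene stay as the last step left them, time stands still between calls to the robot, and variables do not carry over. Pictures are saved under pics/ and viewed, at most 10 in all, crops included, and the job is handed in when it is done.

Besides the shell and the picture viewer there is one more tool, called after "Call:" by a JSON object that holds its "api" and its "payload". drive_tool: Moves the arm, as the interface text tells. Its arguments: {"type":"object","properties":{"steps":{"type":"array"},"grip_force":{"type":"number"}},"required":["steps"]}

```bash
mkdir -p pics; cat > h.py <<'E'
import numpy as np, cv2
from scipy.spatial.transform import Rotation as R
from cell import observe, get_image, arm
def snap(n,f):
    d=get_image(n); cv2.imwrite('pics/'+f,d['image'][:,:,::-1]); 
    m={k:d[k] for k in d if k!='image'}; np.save('pics/'+f+'.npy',m,allow_pickle=True); return d
def ray(m,u,v):
    f=200/np.tan(np.radians(m['vfov'])/2)
    a=np.array(m['attitude']); Rm=a if a.shape==(3,3) else R.from_rotvec(a).as_matrix()
    return np.array(m['xyz']),Rm@np.array([(u-m['cx'])/f,(v-m['cy'])/f,1])
def at(fn,u,v,z):
    m=np.load('pics/'+fn+'.npy',allow_pickle=True).item(); o,d=ray(m,u,v); return (o+d*(z-o[2])/d[2]).round(4)
E
python3 - <<'E'
from h import *
for n in ['scene','side','wrist']:
    d=snap(n,n+'1.png'); print(n,d['xyz'],d['attitude'],d['vfov'],d['cx'],d['cy'])
print(observe(), arm.tcp_to_grasp)
E
```

```text
scene [-0.04022482 -0.53953074  0.8547021 ] [-2.17155182  1.02245531 -0.41118347] 47.17742043510471 316.44507911735775 198.77105166374844
side [ 0.46608289 -1.22980139  0.58167642] [-1.97793208  0.10600998 -0.04198181] 45.958615225605115 320.92555432673333 199.34871743806
wrist [0.06366929 0.62581545 0.38481743] [2.27102249 1.80925513 0.26166612] 68.84746722849897 320.2981601542183 200.35977254136395
{'clock': 0.15, 'joints': array([-1.44860662,  0.43506461,  0.02498538,  1.57382403, -0.01160398,
        1.1340027 , -0.07510158]), 'dq': array([-0.00027308, -0.00246324,  0.00156856, -0.0027772 , -0.00082954,
        0.00063156,  0.00118479]), 'joint_efforts': array([ 1.82944379e-03, -6.68256283e+01,  9.85733271e-01, -3.14692569e+01,
       -6.05878048e-02,  3.93136824e-02,  8.04108754e-05]), 'position': array([0.1392822 , 0.60891665, 0.22614912]), 'ee_rot': array([-3.52480480e-01, -3.12173335e+00,  1.81174163e-03]), 'force': array([ 0.11722962, -0.76940536,  0.05145523]), 'ft_torque': array([-0.0472009 , -0.00381846,  0.03119409]), 'gripper_force': 0.0, 'width': 0.9988924674115323} 0.0188
```

View pics/scene1.png

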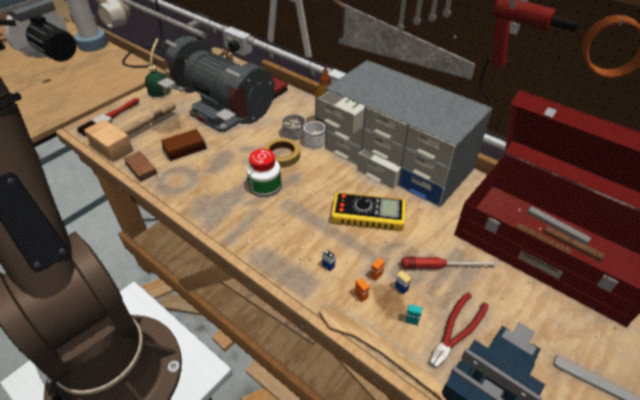

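View pics/side1.png

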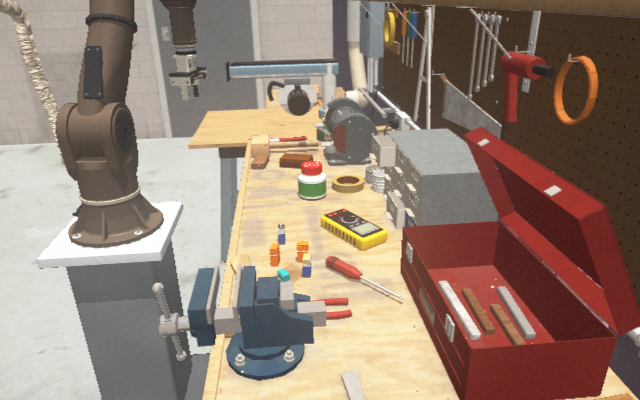

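The pot with its red cap is at scene (262,157). There are blue batteries at (328,260) and (402,280); the second has a buff top. The meter is at (370,210) and the tape roll at (283,152). I'll enlarge crops of these.

```bash
python3 - <<'E'
from h import *
a=cv2.imread('pics/scene1.png')
b=cv2.imread('pics/side1.png')
c1=cv2.resize(a[140:210,230:310],None,fx=5,fy=5,interpolation=3)[:300]
c1=cv2.resize(a[140:200,230:310],(400,300),interpolation=3)
c2=cv2.resize(a[240:330,310:430],(400,300),interpolation=3)
c3=cv2.resize(b[155:215,285:365],(400,300),interpolation=3)
c4=cv2.resize(b[215:290,250:350],(400,300),interpolation=3)
cv2.imwrite('pics/c1.png',np.vstack([np.hstack([c1,c2]),np.hstack([c3,c4])]))
print(at('scene1.png',262,154,.103),at('scene1.png',403,274,.0485),at('scene1.png',328,253,.0485),at('side1.png',312,164,.103),at('side1.png',307,256,.0485))
E
```

```text
[0.5643 0.1519 0.103 ] [ 0.5134 -0.3108  0.0485] [ 0.456  -0.1524  0.0485] [0.5591 0.1443 0.103 ] [ 0.5108 -0.3174  0.0485]
```

View pics/c1.png

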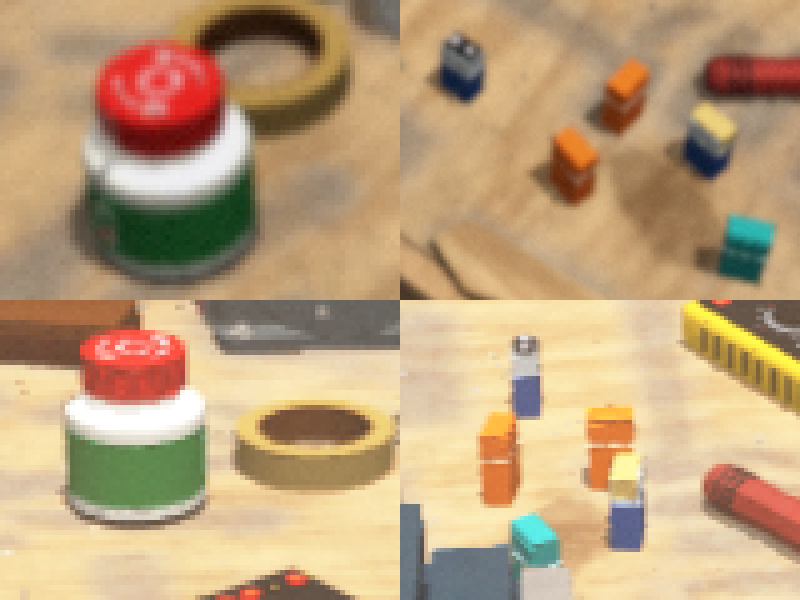

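The tape-topped blue battery is at about (0.512,-0.314). The cap top is at about (0.562,0.148), so I'm moving above the pot.

Call:
{"api": "drive_tool", "payload": {"steps": [[0, 21, -23, 0, 0], [0, 21, -23, 0, 0], [0, 21, -23, 0, 0], [0, 21, -23, 0, 0], [0, 21, -23, 0, 0], [0, 21, -23, 0, 0], [0, 21, -23, 0, 0], [0, 21, -23, 0, 0], [0, 21, -23, 0, 0], [0, 21, -23, 0, 0], [0, 21, -23, 0, 0], [0, 21, -23, 0, 0], [0, 21, -23, 0, 0], [0, 21, -23, 0, 0], [0, 21, -23, 0, 0], [0, 21, -23, 0, 0], [0, 21, -23, 0, 0], [0, 21, -23, 0, 0], [0, 21, -23, 0, 0], [0, 21, -23, 0, 0]]}}

```text
clock: 1.82
position: [0.56, 0.148, 0.2266]
ee_rot: [-0.352, -3.121, 0.0]
force: [-0.1, 0.9, -0.1]
width: 1.0
gripper_force: 0.0
```

```bash
python3 - <<'E'
from h import *
o=observe();print(o['clock'],o['position'],o['joints'].round(3),R.from_rotvec(o['ee_rot']).as_matrix().round(3))
snap('wrist','w2.png')
E
```

```text
1.8167 [0.5600332  0.14799353 0.22657925] [-0.547  0.362  0.268  1.704 -0.106  1.09   1.1  ] [[-0.975  0.223 -0.   ]
 [ 0.223  0.975 -0.   ]
 [ 0.    -0.    -1.   ]]
```

View pics/w2.png

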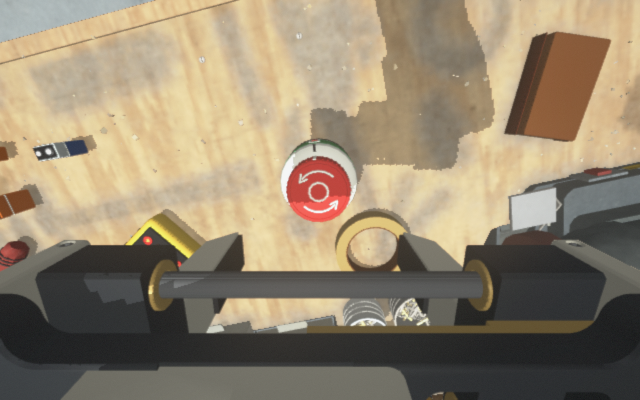

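The wrist view shows the ring at the centre of the cap top at (318,191).

```bash
python3 - <<'E'
from h import *
print(at('w2.png',318,191,.103), at('w2.png',62,150,.0485))
E
```

```text
[0.556 0.146 0.103] [ 0.4571 -0.1324  0.0485]
```

Call:
{"api": "drive_tool", "payload": {"steps": [[0, -2, -1, -30, 0], [0, 0, 0, -30, 0], [0, 0, 0, -30, 0], [0, 0, 0, -30, 0], [0, 0, 0, -15, 0], [0, 0, 0, -10, 0], [0, 0, 0, 0, 0], [1, 0, 0, 0, 0], [1, 0, 0, 0, 0], [1, 0, 0, 0, 0], [1, 0, 0, 0, 0], [1, 0, 0, 0, 0], [1, 0, 0, 0, 0], [1, 0, 0, 0, 0]], "grip_force": 60}}

```text
clock: 3.03
position: [0.5577, 0.1475, 0.0825]
ee_rot: [0.354, 3.121, -0.0]
force: [-1.0, -3.6, 6.9]
width: 0.703
gripper_force: 60.0
```

Call:
{"api": "drive_tool", "payload": {"steps": [[1, 0, 0, -2, 0], [1, 0, 0, -2, 0], [1, 0, 0, -1, 0], [1, 0, 0, 0, 0], [1, 0, 0, 0, 0]]}}

```text
clock: 3.45
position: [0.5578, 0.1475, 0.0782]
ee_rot: [0.354, 3.121, 0.0]
force: [-4.5, -4.8, 16.3]
width: 0.701
gripper_force: 60.0
```

Call:
{"api": "drive_tool", "payload": {"steps": [[1, 0, 0, -1, 0], [1, 0, 0, 0, 0.06], [1, 0, 0, 0, 0.1], [1, 0, 0, 0, 0.1], [1, 0, 0, 0, 0.1], [1, 0, 0, 0, 0.1], [1, 0, 0, 0, 0.1], [1, 0, 0, 0, 0.1], [1, 0, 0, 0, 0.1], [1, 0, 0, 0, 0.1], [1, 0, 0, 0, 0.1], [1, 0, 0, 0, 0.1], [1, 0, 0, 0, 0], [1, 0, 0, 0, 0]]}}

```text
clock: 4.62
position: [0.5581, 0.1481, 0.0777]
ee_rot: [-1.274, 2.87, -0.0]
force: [-4.3, -3.0, 17.7]
width: 0.7
gripper_force: 60.0
```

```bash
python3 - <<'E'
from h import *
o=observe();print(o['clock'],o['position'],o['joints'].round(3),o['ft_torque'],R.from_rotvec(o['ee_rot']).as_matrix().round(3))
snap('scene','s3.png');snap('side','d3.png');snap('wrist','w3.png')
a=cv2.imread('pics/s3.png');b=cv2.imread('pics/d3.png');w=cv2.imread('pics/w3.png')
cv2.imwrite('pics/c3.png',np.hstack([cv2.resize(a[110:210,200:320],(360,300)),cv2.resize(w,(440,300))]))
E
```

```text
4.6167 [0.55810486 0.14814151 0.07770112] [-0.305  0.522 -0.066  1.849  0.047  0.769  2.01 ] [-0.71240906  1.02700823  0.27089663] [[-0.671 -0.742  0.002]
 [-0.742  0.671  0.001]
 [-0.002 -0.001 -1.   ]]
```

View pics/c3.png

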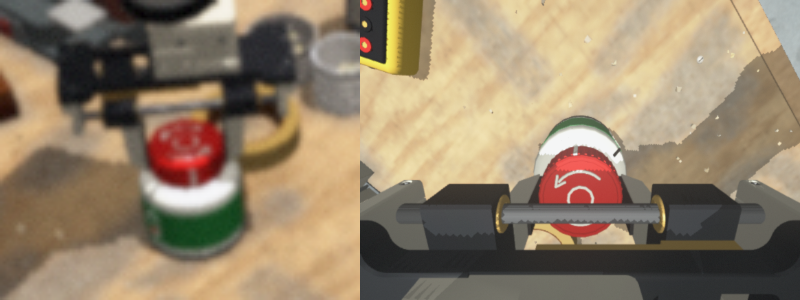

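The cap turned with the tool about 1.06 rad: its arrows are unchanged in the wrist view and the pot's mark has rotated. Next I lift it.

Call:
{"api": "drive_tool", "payload": {"steps": [[1, 0, 0, 2, 0], [1, 0, 0, 3, 0], [1, 0, 0, 4, 0], [1, 0, 0, 5, 0], [1, 0, 0, 6, 0], [1, 0, 0, 10, 0], [1, 0, 0, 15, 0], [1, 0, 0, 15, 0], [1, 0, 0, 0, 0]]}}

```text
clock: 5.52
position: [0.559, 0.1493, 0.1391]
ee_rot: [-1.272, 2.867, 0.0]
force: [-0.1, 0.4, 0.0]
width: 0.71
gripper_force: 60.0
```

```bash
python3 - <<'E'
from h import *
o=observe();print(o['clock'],o['position'],o['force'])
snap('scene','s4.png');snap('side','d4.png')
a=cv2.imread('pics/s4.png');b=cv2.imread('pics/d4.png')
cv2.imwrite('pics/c4.png',np.hstack([cv2.resize(a[100:210,200:320],(400,366)),cv2.resize(b[110:220,250:370],(400,366))]))
E
```

```text
5.5167 [0.5590047  0.14927434 0.13909727] [-0.06056683  0.35226674  0.02539898]
```

View pics/c4.png

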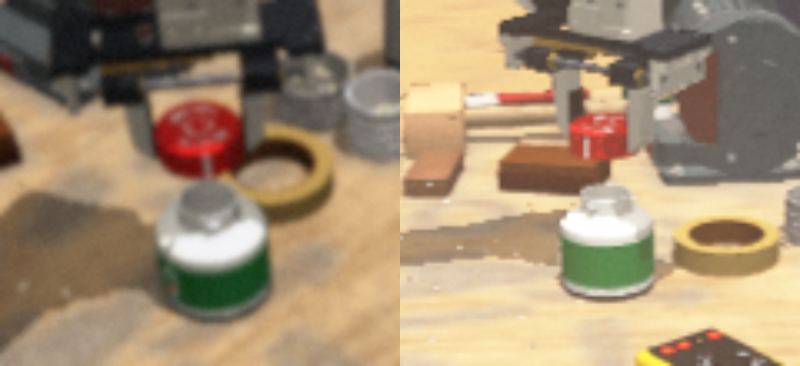

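Call:
{"api": "drive_tool", "payload": {"steps": [[1, -2, 20, 0, 0], [1, -2, 24, 0, 0], [1, -2, 24, 0, 0], [1, -2, 24, 0, 0], [1, -2, 24, 0, 0], [1, 0, 24, 0, 0], [1, 0, 0, -25, 0], [1, 0, 0, -25, 0], [1, 0, 0, -25, 0], [1, 0, 0, -25, 0], [1, 0, 0, -15, 0], [1, 0, 0, -8, 0], [1, 0, 0, -5, 0], [1, 0, 0, -2, 0], [1, 0, 0, -2, 0], [1, 0, 0, 0, 0]]}}

```text
clock: 6.95
position: [0.5478, 0.2886, 0.005]
ee_rot: [-1.273, 2.871, 0.0]
force: [0.5, -0.2, 0.2]
width: 0.699
gripper_force: 60.0
```

Call:
{"api": "drive_tool", "payload": {"steps": [[1, 0, 0, -1, 0], [1, 0, 0, 0, 0]]}}

```text
clock: 7.12
position: [0.548, 0.2888, 0.0048]
ee_rot: [-1.273, 2.87, 0.0]
force: [-3.3, -1.4, 10.8]
width: 0.703
gripper_force: 60.0
```

Contact. Release and rise.

Call:
{"api": "drive_tool", "payload": {"steps": [[0.6, 0, 0, 0, 0], [0, 0, 0, 0, 0], [0, 0, 0, 0, 0], [0, 0, 0, 0, 0], [0, 0, 0, 0, 0], [0, 0, 0, 0, 0], [0, 0, 0, 8, 0], [0, 0, 0, 25, 0], [0, 0, 0, 30, 0], [0, 0, 0, 35, 0], [0, 0, 0, 35, 0], [0, 0, 0, 35, 0], [0, 0, 0, 27, 0], [0, 0, 0, 0, 0]], "grip_force": 15}}

```text
clock: 8.28
position: [0.55, 0.29, 0.2048]
ee_rot: [-1.27, 2.863, 0.002]
force: [1.0, 0.2, 0.5]
width: 1.004
gripper_force: 0.0
```

```bash
python3 - <<'E'
from h import *
o=observe();print(o['clock'],o['position'],o['joints'].round(2))
snap('scene','s5.png');snap('wrist','w5.png')
a=cv2.imread('pics/s5.png');w=cv2.imread('pics/w5.png')
cv2.imwrite('pics/c5.png',np.hstack([cv2.resize(a[110:210,180:300],(360,300)),cv2.resize(w,(440,300))]))
E
```

```text
8.2833 [0.55001417 0.28998109 0.20484988] [-0.52  0.44 -0.08  1.61  0.04  1.07  1.8 ]
```

View pics/c5.png

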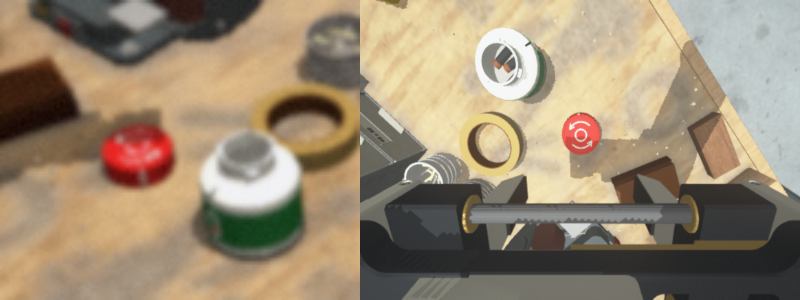

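The cap lies flat, right way up, and the pot stands open. Its mouth centre is at about w5 (214,83). Next I go to the battery.

Call:
{"api": "drive_tool", "payload": {"steps": [[0, -2, -30, 0, -0.055], [0, -2, -30, 0, -0.055], [0, -2, -30, 0, -0.055], [0, -2, -30, 0, -0.055], [0, -2, -30, 0, -0.055], [0, -2, -30, 0, -0.055], [0, -2, -30, 0, -0.055], [0, -2, -30, 0, -0.055], [0, -2, -30, 0, -0.055], [0, -2, -30, 0, -0.055], [0, -2, -30, 0, -0.055], [0, -2, -30, 0, -0.055], [0, -2, -30, 0, -0.055], [0, -2, -30, 0, -0.055], [0, -2, -30, 0, -0.055], [0, -2, -30, 0, -0.055], [0, -2, -30, 0, -0.055], [0, -2, -30, 0, -0.055], [0, -2, -30, 0, -0.055], [0.5, -2, -30, 0, -0.055]]}}

```text
clock: 10.05
position: [0.5061, -0.3127, 0.1962]
ee_rot: [-0.419, -3.111, -0.001]
force: [0.0, 0.5, -1.1]
width: 0.965
gripper_force: 0.0
```

```bash
python3 - <<'E'
from h import *
o=observe();print(o['clock'],o['position'],o['joints'].round(2),R.from_rotvec(o['ee_rot']).as_matrix().round(3))
snap('wrist','w6.png')
print(at('w5.png',214,83,.092))
E
```

```text
10.05 [ 0.50609378 -0.31266478  0.19621314] [ 0.23  0.42  0.33  1.71 -0.16  1.04  1.92] [[-0.964  0.264 -0.003]
 [ 0.264  0.964  0.001]
 [ 0.003  0.    -1.   ]]
[0.5478 0.1526 0.092 ]
```

View pics/w6.png

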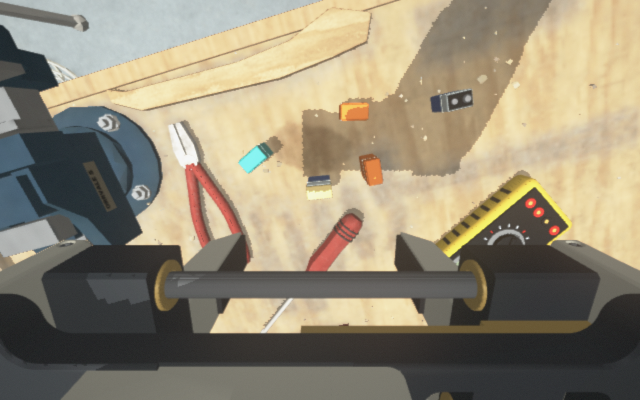

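The taped battery's top is at about w6 (319,188), with its long side along the image x. Orange look-alikes are at (354,112) and (371,170). I'll take a closer crop for the angle.

```bash
python3 - <<'E'
from h import *
w=cv2.imread('pics/w6.png')
cv2.imwrite('pics/c6.png',cv2.resize(w[160:215,280:360],(800,550),interpolation=cv2.INTER_CUBIC))
E
```

```text
(no output)
```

View pics/c6.png

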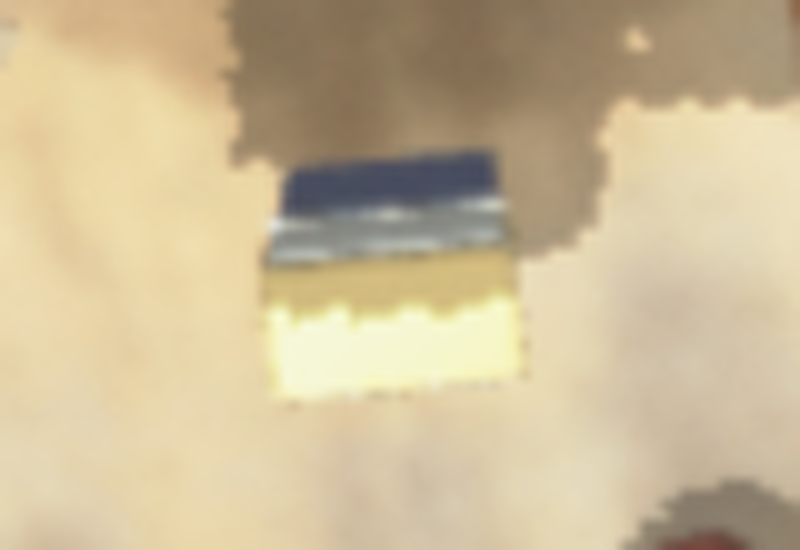

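The buff top's corners are at crop (265,265), (515,247), (520,372) and (285,397). Next I convert these.

```bash
python3 - <<'E'
from h import *
P=[at('w6.png',280+x/10,160+y/10,.0485) for x,y in [(265,265),(515,247),(520,372),(285,397)]]
P=np.array(P);print(P,P.mean(0))
e=np.diff(P,axis=0);print(np.linalg.norm(e,axis=1),np.degrees(np.arctan2(e[:,1],e[:,0])))
f=P[1]-P[0]+P[2]-P[3]; g=P[3]-P[0]+P[2]-P[1]
print(np.degrees(np.arctan2(f[1],f[0])),np.degrees(np.arctan2(g[1],g[0])))
print(np.degrees(np.arctan2(.964,.264)))
print([at('w6.png',u,v,0.0485) for u,v in [(371,158),(354,105),(257,152)]])
E
```

```text
[[ 0.4996 -0.3268  0.0485]
 [ 0.5049 -0.3003  0.0485]
 [ 0.5186 -0.3033  0.0485]
 [ 0.5145 -0.3288  0.0485]] [ 0.5094 -0.3148  0.0485]
[0.0270248  0.01402462 0.0258275 ] [ 78.69006753 -12.35155915 -99.13408772]
79.75334150667233 -9.91652612090732
74.68454880308154
[array([ 0.488 , -0.2529,  0.0485]), array([ 0.4318, -0.2578,  0.0485]), array([ 0.4503, -0.3664,  0.0485])]
```

Call:
{"api": "drive_tool", "payload": {"steps": [[0.65, 0, 0, 0, -0.12], [0.65, 0, 0, 0, -0.12], [0.65, 0, 0, 0, -0.12], [0.65, 0, 0, 0, -0.12], [0.65, 0, 0, 0, -0.12], [0.65, 0, 0, 0, -0.12], [0.65, 0, 0, 0, -0.12], [0.65, 0, 0, 0, -0.12], [0.65, 0, 0, 0, -0.12], [0.65, 0, 0, 0, -0.12], [0.65, 0, 0, 0, -0.12], [0.65, 0, 0, 0, -0.12], [0.65, 0, 0, 0, -0.05], [0.65, 0, 0, 0, 0], [0.65, 0, 0, 0, 0]]}}

```text
clock: 11.35
position: [0.5068, -0.3111, 0.1967]
ee_rot: [-2.413, -2.01, 0.002]
force: [-0.1, 0.4, 0.0]
width: 0.347
gripper_force: 0.0
```

```bash
python3 - <<'E'
from h import *
o=observe();m=R.from_rotvec(o['ee_rot']).as_matrix();print(o['clock'],o['position'],o['width'],o['joints'].round(2),np.degrees(np.arctan2(m[1,1],m[0,1])))
E
```

```text
11.35 [ 0.5068026  -0.31114029  0.19667949] 0.3467172615807394 [-0.02  0.47  0.71  1.73 -0.34  1.07  0.62] -10.418125466519903
```

Call:
{"api": "drive_tool", "payload": {"steps": [[0.6, 3, -4, 0, 0], [0.6, 0, 0, -30, 0], [0.6, 0, 0, -35, 0], [0.6, 0, 0, -35, 0], [0.6, 0, 0, -20, 0], [0.6, 0, 0, -15, 0], [0.6, 0, 0, -15, 0], [0.6, 0, 0, -12, 0], [0.6, 0, 0, -5, 0], [0.6, 0, 0, 0, 0], [1, 0, 0, 0, 0], [1, 0, 0, 0, 0], [1, 0, 0, 0, 0], [1, 0, 0, 0, 0], [1, 0, 0, 0, 0]], "grip_force": 15}}

```text
clock: 12.6
position: [0.5108, -0.316, 0.0315]
ee_rot: [2.415, 2.007, 0.001]
force: [-0.8, 0.5, 3.4]
width: 0.192
gripper_force: 14.9
```

Call:
{"api": "drive_tool", "payload": {"steps": [[1, 0, 0, 10, 0], [1, 0, 0, 25, 0], [1, 0, 0, 35, 0], [1, 0, 0, 40, 0], [1, 0, 0, 40, 0], [1, 0, 0, 40, 0], [1, 2, 20, 5, 0], [1, 2, 35, 0, 0], [1, 2, 35, 0, 0], [1, 2, 35, 0, 0], [1, 2, 35, 0, 0], [1, 2, 35, 0, 0], [1, 2, 35, 0, 0], [1, 2, 35, 0, 0], [1, 2, 35, 0, 0], [1, 2, 35, 0, 0], [1, 2, 35, 0, 0], [1, 2, 35, 0, 0], [1, 2, 35, 0, 0], [1, 0, 20, 0, 0]]}}

```text
clock: 14.27
position: [0.5359, 0.149, 0.2262]
ee_rot: [-2.411, -2.012, -0.001]
force: [0.2, 0.4, -0.0]
width: 0.189
gripper_force: 14.9
```

```bash
python3 - <<'E'
from h import *
o=observe();m=R.from_rotvec(o['ee_rot']).as_matrix();print(o['clock'],o['position'],o['width'],o['joints'].round(2),m.round(3))
snap('wrist','w7.png');snap('scene','s7.png');snap('side','d7.png')
w=cv2.imread('pics/w7.png');a=cv2.imread('pics/s7.png')
cv2.imwrite('pics/c7.png',np.vstack([w[:300],np.hstack([cv2.resize(a[80:210,200:340],(320,297)),cv2.resize(cv2.imread('pics/d7.png')[80:210,250:390],(320,297))])]))
print(at('s7.png',330,150,0))
E
```

```text
14.2667 [0.53585706 0.14896795 0.22620669] 0.1887400619352752 [-0.85  0.36  0.66  1.78 -0.25  1.08 -0.29] [[ 0.179  0.984  0.   ]
 [ 0.984 -0.179  0.001]
 [ 0.001 -0.    -1.   ]]
[0.7867 0.1047 0.    ]
```

View pics/c7.png

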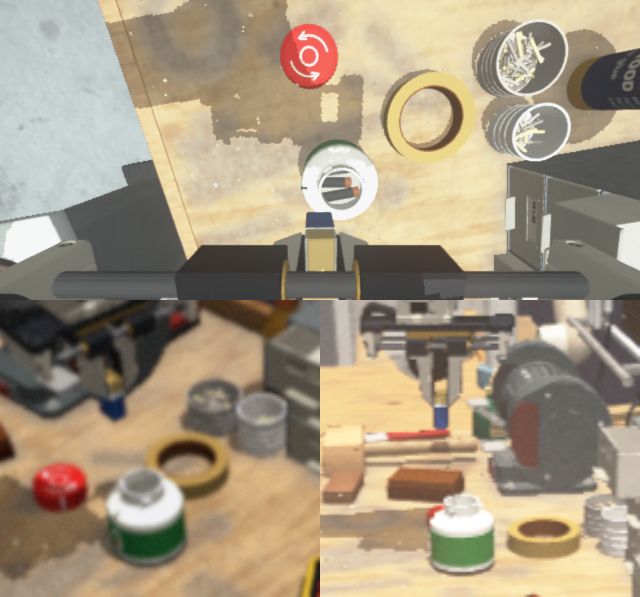

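The battery is held upright. The pot mouth's centre is at about w7 (341,190), with its rim spanning 317–366. I'll refine this with a contour and check it from the side cameras.

```bash
python3 - <<'E'
from h import *
print(at('w7.png',341,190,.092))
w=cv2.imread('pics/w7.png'); hsv=cv2.cvtColor(w,cv2.COLOR_BGR2HSV)
# white pot pixels near the pot
m=((hsv[...,1]<45)&(hsv[...,2]>165)).astype(np.uint8); r=np.zeros_like(m); r[130:225,295:385]=m[130:225,295:385]
n,l,s,c=cv2.connectedComponentsWithStats(r); k=1+s[1:,4].argmax(); print('white',s[k],c[k])
cs,h=cv2.findContours((l==k).astype(np.uint8),cv2.RETR_CCOMP,cv2.CHAIN_APPROX_NONE)
for q,hh in zip(cs,h[0]):
    if len(q)>30: print(hh[3],len(q),cv2.boundingRect(q),[np.round(v,1) for v in cv2.fitEllipse(q)])
# expected projections for candidate pot centre
M=np.load('pics/w7.png.npy',allow_pickle=True).item(); f=200/np.tan(np.radians(M['vfov'])/2)
Rm=R.from_rotvec(M['attitude']).as_matrix()
t=np.linspace(0,2*np.pi,180)
for x,y in [(.550,.150),(.555,.150),(.560,.150)]:
  for rad,z in [(.0215,.092),(.024,.092),(.0445,.07)]:
    p=(np.c_[x+rad*np.cos(t),y+rad*np.sin(t),0*t+z]-M['xyz'])@Rm; u=f*p[:,0]/p[:,2]+M['cx']; v=f*p[:,1]/p[:,2]+M['cy']
    print(x,y,z,rad,u.min().round(1),u.max().round(1),v.min().round(1),v.max().round(1))
for n in ['s7.png','d7.png']:
    a=cv2.imread('pics/'+n); hs=cv2.cvtColor(a,cv2.COLOR_BGR2HSV)
    g=((hs[...,0]>40)&(hs[...,0]<85)&(hs[...,1]>90)).astype(np.uint8)
    g[:150]=0;g[:,:230]=0;g[:,340:]=0
    n2,l,s,c=cv2.connectedComponentsWithStats(g);k=1+s[1:,4].argmax();print(n,s[k],c[k])
E
```

```text
[0.5565 0.1461 0.092 ]
white [ 299  145   80   75 3474] [339.40903857 179.22135866]
-1 232 (299, 145, 80, 75) [array([339.6, 181.8]), array([72.8, 76.4]), np.float64(93.3)]
0 155 (321, 176, 41, 34) [array([340.8, 192.8]), array([33.3, 38.4]), np.float64(113.5)]
0 40 (329, 170, 21, 6) [array([338.8, 172.3]), array([ 4.2, 21.4]), np.float64(82.9)]
0.55 0.15 0.092 0.0215 313.4 355.0 166.9 207.3
0.55 0.15 0.092 0.024 310.9 357.4 164.4 209.6
0.55 0.15 0.07 0.0445 293.0 373.6 141.9 220.5
0.555 0.15 0.092 0.0215 318.1 359.8 166.0 206.5
0.555 0.15 0.092 0.024 315.7 362.2 163.6 208.8
0.555 0.15 0.07 0.0445 297.5 378.1 141.0 219.8
0.56 0.15 0.092 0.0215 322.9 364.6 165.1 205.7
0.56 0.15 0.092 0.024 320.5 367.0 162.7 207.9
0.56 0.15 0.07 0.0445 301.9 382.6 140.1 219.0
s7.png [252 175  29  18 274] [266.81751825 185.24452555]
d7.png [299 182  27  14 287] [312.         188.97212544]
```

Call:
{"api": "drive_tool", "payload": {"steps": [[1, 10, -1, 0, 0], [1, 11, -1, 0, 0], [1, 0, 0, 0, 0], [1, 0, 0, -25, 0], [1, 0, 0, -25, 0], [1, 0, 0, -25, 0], [1, 0, 0, -15, 0], [1, 0, 0, -8, 0], [1, 0, 0, -8, 0], [1, 0, 0, -8, 0], [1, 0, 0, 0, 0]]}}

```text
clock: 15.33
position: [0.5571, 0.1418, 0.111]
ee_rot: [-2.417, -2.007, 0.001]
force: [0.4, 0.9, -0.9]
width: 0.189
gripper_force: 14.9
```

Call:
{"api": "drive_tool", "payload": {"steps": [[1, 0, 2, 0, 0], [1, 0, 2, 0, 0], [1, 0, 1, 0, 0], [1, 0, 0, -6, 0], [1, 0, 0, -7, 0], [1, 0, 0, 0, 0]]}}

```text
clock: 15.83
position: [0.5565, 0.1473, 0.0974]
ee_rot: [-2.415, -2.008, 0.003]
force: [-0.7, 0.1, -0.9]
width: 0.191
gripper_force: 14.9
```

```bash
python3 - <<'E'
from h import *
o=observe();print(o['position'],o['force'],o['width'])
E
```

```text
[0.55646741 0.14729256 0.0973727 ] [-0.70219462  0.07461866 -0.9186746 ] 0.19071932635216932
```

No side force, and the battery's bottom is in the neck, so I release.

Call:
{"api": "drive_tool", "payload": {"steps": [[0.6, 0, 0, 0, 0], [0.5, 0, 0, 0, 0], [0.5, 0, 0, 0, 0], [0.5, 0, 0, 0, 0], [0.5, 0, 0, 0, 0], [0.5, 0, 0, 20, 0], [0.5, 0, 0, 30, 0], [0.5, 0, 0, 40, 0], [0.5, 0, 0, 40, 0], [0.5, 0, 0, 10, 0], [0.5, 0, -25, 0, 0], [0.5, 0, -25, 0, 0], [0.5, 0, 0, 0, 0]]}}

```text
clock: 16.92
position: [0.5576, 0.0916, 0.2397]
ee_rot: [2.42, 1.999, 0.0]
force: [-0.2, -0.5, 0.9]
width: 0.504
gripper_force: 0.0
```

```bash
python3 - <<'E'
from h import *
o=observe();print(o['clock'],o['position'],o['force'],o['width'])
for n in ['wrist','scene','side']:
    snap(n,n[0]+'8.png'); a=cv2.imread(f'pics/{n[0]}8.png'); h=cv2.cvtColor(a,cv2.COLOR_BGR2HSV)
    b=((h[...,0]>105)&(h[...,0]<128)&(h[...,1]>80)&(h[...,2]>40)).astype(np.uint8)
    y=((h[...,0]>18)&(h[...,0]<32)&(h[...,1]>60)&(h[...,2]>150)).astype(np.uint8)
    k,l,s,c=cv2.connectedComponentsWithStats(b); print(n,'blue',[(x[4],q.round()) for x,q in zip(s[1:],c[1:]) if x[4]>8])
a=cv2.imread('pics/w8.png')
m=np.load('pics/w8.png.npy',allow_pickle=True).item(); f=200/np.tan(np.radians(m['vfov'])/2)
p=(np.array([.557,.148,.092])-m['xyz'])@R.from_rotvec(m['attitude']).as_matrix(); u=int(f*p[0]/p[2]+m['cx']);v=int(f*p[1]/p[2]+m['cy']);print(u,v)
print(cv2.resize(a[v-24:v+25,u-24:u+25],(13,13),interpolation=cv2.INTER_AREA)[...,::-1].tolist())
s=cv2.imread('pics/s8.png'); print(cv2.resize(s[155:190,250:285],(12,12),interpolation=cv2.INTER_AREA)[:6,:,::-1].tolist())
E
```

```text
16.9167 [0.55759382 0.09158886 0.23972026] [-0.21929624 -0.45304139  0.93288664] 0.5035819310117923
wrist blue [(np.int32(275), array([317., 133.])), (np.int32(31), array([514., 317.]))]
scene blue [(np.int32(573), array([420., 187.])), (np.int32(57), array([328., 265.]))]
side blue [(np.int32(63), array([414.,  19.])), (np.int32(42), array([413.,  33.]))]
309 135
[[[215, 216, 204], [217, 218, 206], [217, 218, 206], [215, 217, 206], [208, 209, 197], [207, 209, 197], [203, 204, 192], [203, 204, 191], [206, 207, 195], [214, 215, 203], [219, 220, 210], [219, 220, 209], [218, 218, 207]], [[216, 217, 205], [215, 216, 204], [222, 223, 213], [218, 219, 209], [207, 209, 197], [185, 187, 180], [160, 161, 152], [169, 170, 160], [200, 201, 189], [203, 203, 192], [205, 206, 193], [218, 219, 208], [218, 219, 208]], [[217, 218, 206], [213, 214, 202], [213, 214, 202], [203, 204, 192], [207, 208, 198], [188, 189, 181], [164, 165, 156], [145, 147, 142], [124, 125, 120], [117, 117, 112], [185, 186, 175], [206, 207, 194], [218, 219, 208]], [[216, 217, 205], [209, 210, 197], [191, 193, 181], [110, 111, 
[... 2584 characters left out ...]
 174, 142], [240, 216, 170], [242, 217, 167], [236, 206, 157], [135, 97, 73], [117, 80, 60]], [[176, 139, 107], [143, 108, 84], [150, 116, 94], [154, 120, 97], [142, 106, 82], [158, 129, 104], [239, 217, 176], [247, 226, 181], [247, 226, 178], [240, 217, 174], [133, 101, 78], [110, 77, 59]], [[181, 148, 116], [145, 114, 92], [146, 115, 91], [145, 114, 91], [149, 118, 95], [209, 184, 152], [240, 219, 178], [244, 221, 175], [244, 222, 175], [243, 221, 177], [218, 191, 152], [201, 175, 138]], [[238, 213, 167], [230, 206, 168], [227, 204, 169], [223, 197, 165], [227, 206, 179], [233, 212, 179], [232, 208, 173], [231, 205, 170], [228, 202, 166], [229, 205, 169], [233, 209, 172], [239, 216, 173]]]
```

Blue shows inside the mouth, and nothing sticks out in the scene or side views. I'll check its depth by parallax from a second wrist pose.

Call:
{"api": "drive_tool", "payload": {"steps": [[0.5, -15, 10, 0, 0], [0.5, -15, 10, 0, 0], [0.5, 0, 0, 0, 0], [0.5, 0, 0, 0, 0]]}}

```text
clock: 17.4
position: [0.5268, 0.1191, 0.2386]
ee_rot: [-2.412, -2.011, -0.0]
force: [0.4, -0.6, -0.5]
width: 0.502
gripper_force: 0.0
```

```bash
python3 - <<'E'
from h import *
snap('wrist','w9.png')
for fn in ['w8.png','w9.png']:
    m=np.load('pics/'+fn+'.npy',allow_pickle=True).item(); f=200/np.tan(np.radians(m['vfov'])/2)
    p=(np.array([.557,.148,.092])-m['xyz'])@R.from_rotvec(m['attitude']).as_matrix(); u=int(f*p[0]/p[2]+m['cx']);v=int(f*p[1]/p[2]+m['cy'])
    h=cv2.cvtColor(cv2.imread('pics/'+fn),cv2.COLOR_BGR2HSV)[v-26:v+27,u-30:u+31]
    H,S,V=h[...,0],h[...,1].astype(int),h[...,2]
    g=np.full(H.shape,'.'); g[V<135]='o'; g[(S>60)&(H>15)&(H<35)]='T'; g[(S>70)&(H>100)&(H<130)]='B'; g[V>=190]=' '
    print(fn,u-30,v-26); print('\n'.join(''.join(r) for r in g[::1]))
E
```

```text
w8.png 279 109
o..                                                          
..                                                           
..                                                           
.                                                            
                               ......                        
                       .                                     
                             ...         .                   
                         ..ooooooooo.      .                 
                       ................     .                
                                                             
                   .                 ...oo.                  
             .                ....oooooooooo.                
                        ...oooooooooooooooooo.               
                . ...ooooooooooooooooooooooooo.              
               ..ooooooooooooooooBBBBBBBBBBoooo.  .          
              .  oooooooooooooooBBBBBBBBBBBBBBo.             
             ..  oooooooooooooooBBBBBBBBBBBBBBo..  .         
             .   .ooooooooooooo
[... 4466 characters left out ...]
.oooooooooooooooooooo. ........            
            ..oooooooooooooooooooooooooooo......             
             .oooooooooooooooooooooooooooo..T...             
              .ooooooooooooooooooooooooooo.....              
               .oooooooooooooooooooooooooo.....              
               ..ooooooooooooooooooooooooo....               
                ..ooooooooooooooooooooooo....                
                 ...oooooooooooooo..........                 
                   ...oooooo.....    .....                   
                    .......      . ......                    
                      .................                      
                         ...........
```

```bash
python3 - <<'E'
from h import *
L=lambda n:np.load('pics/'+n+'.npy',allow_pickle=True).item()
for a,b in [((310.5,143.5),(339.5,160.5)),((323.5,136.5),(354.5,154.5))]:
    o1,d1=ray(L('w8.png'),*a);o2,d2=ray(L('w9.png'),*b)
    t=np.linalg.lstsq(np.c_[d1,-d2],o2-o1,rcond=None)[0]; print((o1+t[0]*d1).round(4),(o2+t[1]*d2).round(4))
E
```

```text
[0.553  0.1337 0.0287] [0.5535 0.1344 0.0287]
[0.5706 0.1407 0.0502] [0.5714 0.1417 0.0501]
```

The battery leans inside the pot with its middle at z of about 0.04, below the neck. The cap lies flat on the bench and the arm is clear, so I hand in.

```bash
python3 -c "
from cell import arm
print(arm.sign_off())"
```

```text
the job is handed in; nothing more can be done
None
```

I handed the job in at about 17.5 s of the 53 s allowed, and the interface gave no verdict: the cap lies right way up on the bench, the flat battery is inside the open pot with its middle at about 40 mm (measured from pictures), and I did not go near the fresh battery, the meter or the tape.

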